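# Turn the two-grit whetstone over and lock it in its holder

## Task

Turn the whetstone over so that its other side is on top, lay it down flat in the stone holder between the jaws, then push the holder's cam lever right round to its stop so that the stone is clamped. The stone is brittle: set it down each time, never let it drop or topple, and do not knock over the oil bottle.

Things in the scene. Friction and masses are not known exactly. Their poses are not given: they have to be found in the camera images.
- whetstone: Loose two-grit whetstone, a plain bar 28 (x) x 100 (y) x 14 mm (z), 0.11 to 0.22 kg, lying flat on the bench at the start. Origin: middle of the face that is underneath at the start; z points through the stone to the face that is on top at the start, so its middle is 7 mm along its z. It can stand on its 28 x 14 mm end.
- holder: Fixed stone holder. Origin on the bench under the middle of the stone's seat, z up. Aluminium base 60 mm wide (x = +-30 mm), y = -111 to +70 mm, its top at z = 14 mm; on it the stone rests flat, long side along the holder's y. The long sides of the seat are free for fingers. Fixed jaw at its +y end, sliding jaw, cam and lever at its -y end.
- fixed_jaw (a point): Middle of the fixed jaw's face: x = 0, y = +53, z = 18 mm of the holder. The jaw is 46 mm wide, top at z = 23 mm. Two cheeks (x = 17 to 23 mm either side, y = 37 to 53 mm, rounded tops at z = 22 mm) leave 34 mm for the 28 mm stone.
- sliding_jaw (a point): Middle of the sliding jaw's face: x = 0, y = -53, z = 18 mm of the holder with the lever open, so the open gap is 106 mm for the 100 mm stone. The jaw is 42 mm wide, top at z = 23 mm; low guide strips flank it (x = 22 to 28 mm either side, y = -48 to -78 mm, top z = 20 mm).
- lever_axis (a point): Point on the lever's vertical hinge axis, fixed to the holder at x = 0, y = -83, z = 34 mm of its frame. The hub is 22 mm across, its top at z = 43 mm.
- lever_grip (a point): Middle of the lever's round black plastic grip, 85 mm from the hinge axis, 34 mm above the bench. The grip is 15 to 18 mm thick, 54 to 111 mm from the axis, at z = 25 to 43 mm; nearer the axis the lever is a flat steel bar 15 mm wide.
- cam_lever (a joint): Lever angle, rad: 0 = open, the lever points along the holder's -x (across the base, to the robot). Seen from above it turns counter-clockwise to 1.571 = shut at its stop, pointing along the holder's -y. The cam moves the jaw by 4.46 mm per rad and presses the stone against the fixed jaw at the end. It stays where it is left; 4 to 8 N at the grip turn it.
- oil_bottle: Loose oil dropper bottle, 28 mm round, 67 mm tall, standing farther back than the holder. Origin at the middle of its foot, z up. Leave it standing.

How it is judged:
On the way:
1. the stone lies turned over and flat in the seat between the jaws while the lever is still open (angle between whetstone's own z axis and vertical above 3.05 rad and x of whetstone in the frame of holder between -0.006 and 0.006 m and y of whetstone in the frame of holder between -0.006 and 0.006 m and z of whetstone in the frame of holder between 0.025 and 0.031 m and value of joint cam_lever below 0.7 rad), for 0.2 s.
At the end, for the whole second after the job is handed in: Lever at its stop (within 0.07 rad); stone turned over, flat on the base (3 mm, 5 degrees), in line (4 degrees), within 6 mm of the seat's middle across, its middle 0 to 6 mm towards the fixed jaw (3 mm when touching it), gripped and at rest; oil bottle upright (value of joint cam_lever above 1.5 rad and angle between whetstone's own z axis and vertical above 3.05 rad and angle between the y axis of whetstone and the y axis of holder, either way round below 0.07 rad and x of whetstone in the frame of holder between -0.006 and 0.006 m and y of whetstone in the frame of holder between 0 and 0.006 m and z of whetstone in the frame of holder between 0.025 and 0.031 m and contact force between whetstone and holder above 15 N and linear speed of whetstone below 0.02 m/s and angle between oil_bottle's own z axis and vertical below 0.2 rad).
It fails at once if the stone is dropped or topples (it turns faster than 9 rad/s or moves faster than 1 m/s) (angular speed of whetstone above 9 rad/s or linear speed of whetstone above 1 m/s).
It fails at once if the oil bottle is knocked over (angle between oil_bottle's own z axis and vertical above 0.6 rad).
It also fails if it takes over 72 s, if anything falls off the work surface, if the arm or the gripper's body presses on something with over 40 N, if the wrist force passes 120 N, or if a joint passes its speed limit or range.

## Robot

A 6-joint arm with a two-finger parallel gripper is mounted at the origin on a cart in front of the work surface, level with it; the furniture and walls round the work are solid. World frame = base frame: x ahead of the robot, y to its left, z up, the work surface at z = 0. Lengths are in m, angles in rad, forces in N, time in s.
With the tool pointing down it reaches from about 0.225 to 0.875 m from the base axis. Payload 3.4 kg.
Tool frame: the origin (TCP) lies between the finger pads; the fingertips stand 14 mm ahead of it and the grasp point (between the pads) lies 5 mm behind it (bot.tips_ahead is the z of the fingertips in the tool frame, in m); z points along the fingers, y is the line along which they close (so a half turn about z gives the same grasp; the last joint's range is limited). The gripper opens to 85 mm and grips with 20 to 120 N. Pads are 22 mm wide; open, the fingers measure 114 mm over their backs; the gripper's body (76 mm by 85 mm) begins 54 mm behind the grasp point. The pads swing forward as they close: fully open they stand 13 mm farther back than shut.
Start: joints at [-1.268, 0.276, 1.505, -0, 1.361, -0.121], TCP at [0.236, -0.524, 0.245] pointing down, gripper open.
Joint ranges: [-2.89, 2.89], [-0.75, 2.08], [0.22, 2.7], [-1.18, 4.32], [0.11, 2.71], [-2.7, 2.7]. Speed limits (rad/s): [2.57, 2.57, 3.14, 3.14, 3.14, 3.14].

## Interface

Orientations are given as [roll, pitch, yaw] about the fixed x, y, z axes, in that order (R = Rz(yaw) Ry(pitch) Rx(roll)).
In Python, from plant import bot gives the robot as it stands.
- The arm moves only by the shell command python3 inch.py 'ROWS'. ROWS is a JSON list of rows, 1 to 8 of them, each of 7 numbers: the finger opening in m, then dx, dy, dz in m, then a rotation vector rx, ry, rz in rad; each row is the pose to reach, as a shift and turn from the pose commanded when the command began, along the tool's axes at that moment; what a row does not reach only later rows make up. A row lasts 1/12 s, in which the tool goes at most 0.0417 m and 0.125 rad, less where a joint would pass 70% of its speed; a pose out of reach is approached as far as the arm can. The fingers move at their own pace and stop on an object; the grip force is fixed at half the most. Time passes only in rows, so rows that do not move let the fingers close. It prints the time, the measured TCP pose, the force, the opening and the grip force at its end.
- bot.observe(): the state, without advancing time (a new reading comes with each control period).
- bot.grab_frame(name): name is "scene" or "top" or "wrist"; returns (picture, depth): 400x640x3 uint8, red, green, blue; 400x640 float32, m along the optical axis (not along the pixel's ray), 0 where there is no reading.
- bot.camera_params(name): a dict with "fx", "fy", "cx", "cy" (pixels), "distortion" ([k1, k2, p1, p2, k3] as OpenCV has them; the pictures are not rectified), "R" (3x3) and "t" (3): a world point X has camera coordinates R X + t; the wrist camera has in their place "T_tool_cam" (4x4, takes a point from camera to tool coordinates, whose origin is the TCP and whose axes are the flange's). Camera axes: x right, y down, z forward; pixel columns grow to the right and rows downward; lengths in m; the calibration is good to about 2 mm. A picture is of the moment at which its call begins: read the wrist's pose just before it. camera_params takes no time and is no camera call.
- bot.job_done(): hands the job in; it is judged then, once.
The state is a dict: "time": time; "joint_pos": joint angles; "joint_velocities": joint speeds; "effort": joint torques, N m; "ee_pos": TCP position; "tcp_rot": TCP orientation; "contact_force": force on the tool from outside, world axes, zero at the start; "wrist_torque": the same for the moment, N m; "grip_width": finger opening in m; "gripper_force": force on a finger pad.
Only numpy, scipy, OpenCV 4.12 (cv2) and the standard library are available. Lean on these libraries where they do the work, as an engineer would, in place of code of your own. Each camera call takes 0.05 s, during which the arm holds its last target. There are 200 camera calls.

## Working session

There is one attempt and no reset: what is moved stays moved. The work goes in short steps, Python scripts to look and compute and a shell command to move; the robot and the scene stay as the last step left them, time stands still between calls to the robot, and variables do not carry over. Pictures are saved under pics/ and viewed, at most 10 in all, crops included, and the job is handed in when it is done.

```bash
ls; mkdir -p pics; python3 - <<'E'
from plant import bot
import cv2
s=bot.observe();print(s)
for n in("scene","top"):
    p,d=bot.grab_frame(n);cv2.imwrite(f"pics/{n}0.png",p[:,:,::-1]);import numpy as np;np.save(f"pics/{n}0.npy",d);print(n,bot.camera_params(n))
print(bot.camera_params("wrist"),bot.tips_ahead)
E
```

```text
inch.py
pics
plant.py
{'time': 0.0, 'joint_pos': array([-1.26799665e+00,  2.76570667e-01,  1.50617207e+00, -1.29122682e-05,
        1.36067606e+00, -1.21004803e-01]), 'joint_velocities': array([-0.00130866, -0.00059904,  0.0017969 ,  0.00032696,  0.00183974,
        0.00049146]), 'effort': array([-9.92474634e-04, -4.16771686e+01, -2.45804483e+01,  5.96083942e-05,
        1.11713944e-02, -4.89907293e-06]), 'ee_pos': array([ 0.23629114, -0.52363815,  0.24443804]), 'tcp_rot': array([-3.13977834e+00, -2.07902614e-04,  4.23807000e-01]), 'contact_force': array([-0.11793436,  0.3238121 ,  0.23657693]), 'wrist_torque': array([-0.07156712, -0.02159542,  0.01065461]), 'gripper_force': 0.0, 'grip_width': 0.08564285173280198}
scene {'fx': 391.3372756654286, 'fy': 391.3372756654286, 'cx': 315.0860001368361, 'cy': 202.4549144362192, 'distortion': array([0.03349809, 0.        , 0.        , 0.        , 0.        ]), 'R': array([[-0.74666933, -0.66514937,  0.00782461],
       [-0.30049894,  0.32678686, -0.89605286],
       [ 0.59345202, -0.67140648, -0.44387841]]), 't': array([0.44926475, 0.21261732,
[... 322 characters left out ...]
09300762, -0.00915571, -0.9956233 ]]), 't': array([0.02521142, 0.59428091, 0.86701686])}
{'fx': 331.9152938890274, 'fy': 331.9152938890274, 'cx': 317.3444318566469, 'cy': 198.0454158511937, 'distortion': array([-0.00738583,  0.        ,  0.        ,  0.        ,  0.        ]), 'T_tool_cam': array([[-9.84134813e-04, -9.65037811e-01, -2.62108861e-01,
         6.51119527e-02],
       [ 9.99999497e-01, -8.98674080e-04, -4.45921020e-04,
         3.88217538e-04],
       [ 1.94780206e-04, -2.62109168e-01,  9.65038210e-01,
        -1.27046789e-01],
       [ 0.00000000e+00,  0.00000000e+00,  0.00000000e+00,
         1.00000000e+00]])} 0.014
```
View pics/top0.png

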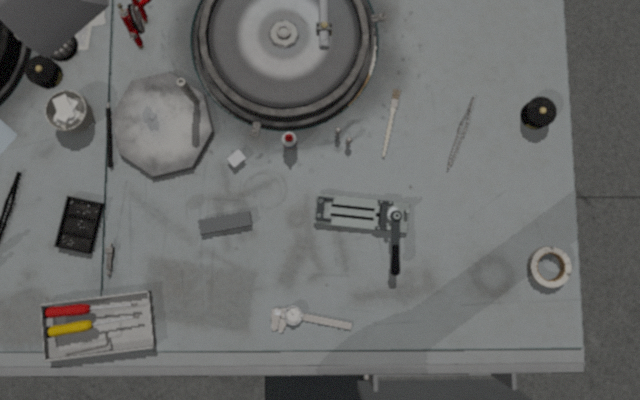

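View pics/scene0.png

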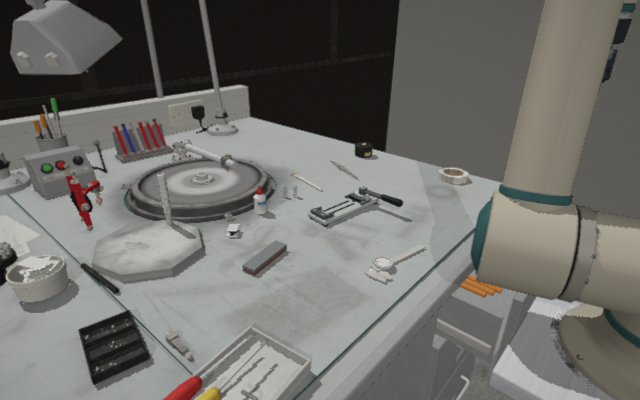

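The top view shows the stone at about (226,224), the holder seat at (352,214), the hub at (396,215), the grip at (395,260) and the bottle at (289,139). Next I'll turn these into positions.

```bash
cat > h.py <<'E'
from plant import bot
import numpy as np,cv2
from scipy.spatial.transform import Rotation as Ro
def cam(n):
    c=bot.camera_params(n);K=np.array([[c['fx'],0,c['cx']],[0,c['fy'],c['cy']],[0,0,1]])
    if 'R' in c: return K,c['distortion'],c['R'],c['t']
    s=bot.observe();T=np.eye(4);T[:3,:3]=Ro.from_euler('xyz',s['tcp_rot']).as_matrix();T[:3,3]=s['ee_pos']
    M=np.linalg.inv(T@c['T_tool_cam']);return K,c['distortion'],M[:3,:3],M[:3,3]
def ray(C,uv,z):
    K,D,R,t=C;p=cv2.undistortPoints(np.array(uv,float).reshape(-1,1,2),K,D)[:,0]
    d=np.c_[p,np.ones(len(p))]@R;o=-R.T@t
    return o+d*((z-o[2])/d[:,2])[:,None]
def proj(C,X):
    K,D,R,t=C;return cv2.projectPoints(np.array(X,float).reshape(-1,1,3),cv2.Rodrigues(R)[0],t,K,D)[0][:,0]
def cloud(C,d):
    K,D,R,t=C;h,w=d.shape;v,u=np.mgrid[:h,:w]
    p=cv2.undistortPoints(np.c_[u.ravel(),v.ravel()].astype(float).reshape(-1,1,2),K,D)[:,0]
    X=np.c_[p,np.ones(len(p))]*d.reshape(-1,1);return ((X-t)@R).reshape(h,w,3)
def tool(p):  # world vector/point -> tool axes shift
    s=bot.observe();return Ro.from_euler('xyz',s['tcp_rot']).as_matrix().T@(np.array(p)-s['ee_pos'])
E
python3 - <<'E'
from h import *
d=np.load('pics/top0.npy');C=cam('top');P=cloud(C,d)
im=cv2.imread('pics/top0.png')
z=P[...,2]
print('bench z',np.median(z[250:300,180:260]))
def rect(u0,u1,v0,v1,lo,hi):
    m=np.zeros(z.shape,np.uint8);m[v0:v1,u0:u1]=((z>lo)&(z<hi))[v0:v1,u0:u1]
    n,l,st,_=cv2.connectedComponentsWithStats(m);i=1+st[1:,4].argmax()
    q=P[l==i][:,:2];r=cv2.minAreaRect((q*1000).astype(np.float32));print(r,np.median(P[l==i][:,2]),(l==i).sum());return r
rect(185,270,195,255,.009,.02)
rect(300,420,180,240,.009,.03)
rect(375,410,190,290,.03,.055)
rect(275,305,120,160,.02,.08)
for n,uv,h in[('hub',(396.5,215),.043),('grip',(395,260),.043),('stone',(226,223),.014)]:print(n,ray(C,uv,h))
big=cv2.resize(im[170:300,190:430],None,fx=3.3,fy=3.3,interpolation=cv2.INTER_CUBIC);cv2.imwrite('pics/topcrop.png',big)
E
```

```text
bench z -6.673131827050966e-05
((558.773681640625, 193.11122131347656), (28.206981658935547, 100.4346923828125), 10.272651672363281) 0.014019468309172603 769
((575.4046630859375, -70.25963592529297), (181.78106689453125, 60.340702056884766), 83.56920623779297) 0.014357611830282453 2659
((518.1257934570312, -131.5448455810547), (21.746511459350586, 121.04143524169922), 89.43791198730469) 0.037849416578035755 564
((714.5452880859375, 68.99491882324219), (27.56927490234375, 26.886688232421875), 2.370452880859375) 0.04304691417649311 201
hub [[ 0.56882326 -0.13136218  0.043     ]]
grip [[ 0.48551989 -0.12676468  0.043     ]]
stone [[0.55708306 0.19100938 0.014     ]]
```

View pics/topcrop.png

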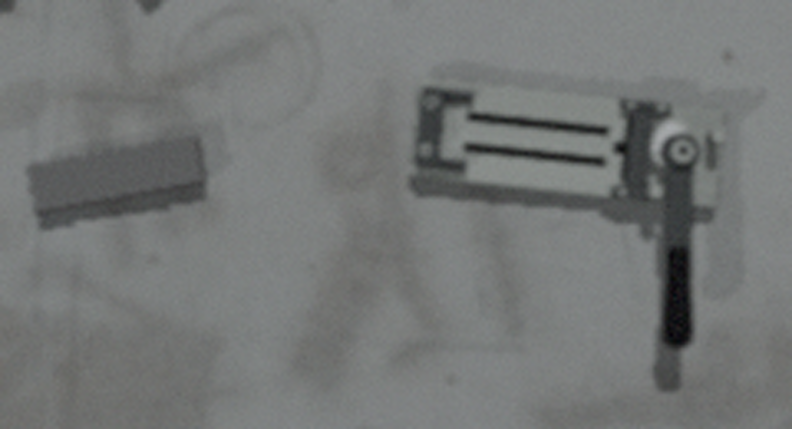

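The top-view depth fits the given sizes: stone 28.2 x 100.4 mm, holder 181.8 x 60.3 mm.

- **Stone:** centre (0.5588, 0.1931), long axis at 100.3°.
- **Holder:** origin about (0.5777, -0.0499), yaw -6.4°. The predicted hub position agrees with the measured one to 1 mm.
- **Bottle:** (0.7145, 0.069).

I'll move over the holder and refine this with the wrist camera.

```bash
python3 - <<'E'
from h import *
print(tool([.56,-.06,.30]))
E
```

```text
[ 0.48574106 -0.28965673 -0.05492595]
```

```bash
python3 inch.py '[[0.085,0.24,-0.145,-0.055,0,0,-0.6],[0.085,0.24,-0.145,-0.055,0,0,-0.6],[0.085,0.486,-0.29,-0.055,0,0,-1.3],[0.085,0.486,-0.29,-0.055,0,0,-1.3],[0.085,0.486,-0.29,-0.055,0,0,-1.3],[0.085,0.486,-0.29,-0.055,0,0,-1.3],[0.085,0.486,-0.29,-0.055,0,0,-1.3],[0.085,0.486,-0.29,-0.055,0,0,-1.3]]'
python3 - <<'E'
from h import *
R=Ro.from_euler('xyz',bot.observe()['tcp_rot']);Rt=Ro.from_euler('xyz',[np.pi,0,np.radians(100.27-10)])
print(tool([.56,-.06,.30]),(R.inv()*Rt).as_rotvec(),bot.observe()['joint_pos'])
E
```

```text
time: 0.77
ee_pos: [0.4261, -0.2506, 0.2814]
tcp_rot: [-3.141, -0.0, 1.43]
contact_force: [0.6, -0.6, 0.2]
grip_width: 0.0849
gripper_force: 0.0
[ 0.20751784  0.10574354 -0.01864909] [-2.59808843e-04 -1.44990131e-04 -1.45876165e-01] [-6.72427439e-01  1.34037731e-01  1.60238062e+00 -2.86438101e-05
  1.40547022e+00 -5.31258944e-01]
```

```bash
python3 inch.py '[[0.085,0.207,0.106,-0.019,0,0,-0.145],[0.085,0.207,0.106,-0.019,0,0,-0.145],[0.085,0.207,0.106,-0.019,0,0,-0.145],[0.085,0.207,0.106,-0.019,0,0,-0.145],[0.085,0.207,0.106,-0.019,0,0,-0.145],[0.085,0.207,0.106,-0.019,0,0,-0.145],[0.085,0.207,0.106,-0.019,0,0,-0.145],[0.085,0.207,0.106,-0.019,0,0,-0.145]]'
cat > hold.py <<'E'
from h import *
import sys
C=cam('wrist');p,d=bot.grab_frame('wrist');P=cloud(C,d);z=P[...,2]
cv2.imwrite(f'pics/{sys.argv[1]}.png',p[:,:,::-1])
print(bot.observe()['joint_pos'].round(3))
def rect(x0,x1,y0,y1,lo,hi,name):
    m=((z>lo)&(z<hi)&(P[...,0]>x0)&(P[...,0]<x1)&(P[...,1]>y0)&(P[...,1]<y1)).astype(np.uint8)
    n,l,st,_=cv2.connectedComponentsWithStats(m)
    if n<2: return print(name,'none')
    i=1+st[1:,4].argmax();q=P[l==i]
    print(name,[np.round(a,1) for a in cv2.minAreaRect((q[:,:2]*1000).astype(np.float32))],'z',np.median(q[:,2]).round(4),st[i,4],'pxbox',st[i,:4])
rect(.5,.64,-.2,.05,.009,.03,'base')
rect(.5,.64,-.03,.05,.019,.03,'fixed jaw')
rect(.4,.62,-.16,-.08,.033,.06,'lever')
rect(.45,.66,.1,.3,.009,.02,'stone')
E
python3 hold.py w1
```

```text
time: 1.43
ee_pos: [0.561, -0.0622, 0.2997]
tcp_rot: [-3.14, 0.0, 1.572]
contact_force: [0.1, -0.0, -0.6]
grip_width: 0.0844
gripper_force: 0.0
[-2.350e-01  2.350e-01  1.428e+00 -1.000e-03  1.480e+00 -2.340e-01]
base [array([573.6, -71.3]), array([181.7,  61. ]), np.float64(83.3)] z 0.0129 6199 pxbox [299  92  64 146]
fixed jaw [array([582.1,   1.1]), array([30.9, 45.8]), np.float64(83.6)] z 0.0214 621 pxbox [317  95  41  31]
lever [array([ 516.3, -132.4]), array([ 21.1, 120.6]), np.float64(89.2)] z 0.0369 1173 pxbox [234 212  98  19]
stone none
```

View pics/w1.png

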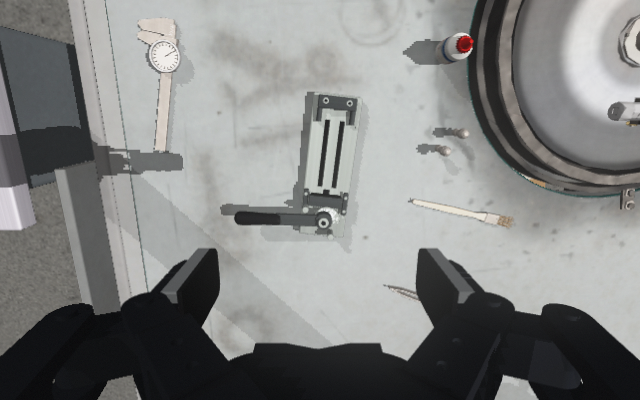

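The wrist view shows the holder at (325,165), with the lever pointing left to its grip at (255,218) and the bottle at (460,45). It agrees with the top view within the calibration: averaged holder origin (0.577, -0.0504), yaw -6.5°. Next I'll hover over the stone with the tool tilted 35°.

```bash
cat >> h.py <<'E'
def goal(p,yaw,t):
    "yaw deg, tilt t deg (tool z toward tool x); prints shift and rotvec in tool axes"
    s=bot.observe();R=Ro.from_euler('xyz',s['tcp_rot'])
    Rt=Ro.from_euler('xyz',[np.pi,0,np.radians(yaw)])*Ro.from_euler('y',np.radians(t))
    print('GOAL',tool(p).round(4),(R.inv()*Rt).as_rotvec().round(3),'J',s['joint_pos'].round(2))
E
python3 -c "
from h import *
goal([.561,.181,.12],100.3,35)"
```

```text
GOAL [0.2443 0.0008 0.1796] [ 0.053  0.61  -0.176] J [-0.24  0.23  1.43 -0.    1.48 -0.23]
```

```bash
python3 inch.py '[[0.06,0.244,0.001,0.18,0.053,0.61,-0.176],[0.06,0.244,0.001,0.18,0.053,0.61,-0.176],[0.06,0.244,0.001,0.18,0.053,0.61,-0.176],[0.06,0.244,0.001,0.18,0.053,0.61,-0.176],[0.06,0.244,0.001,0.18,0.053,0.61,-0.176],[0.06,0.244,0.001,0.18,0.053,0.61,-0.176],[0.06,0.244,0.001,0.18,0.053,0.61,-0.176],[0.06,0.244,0.001,0.18,0.053,0.61,-0.176]]'
python3 -c "
from h import *
goal([.561,.181,.12],100.3,35);goal([.561,.181,.02],100.3,35)"; python3 hold.py w2
```

```text
time: 2.15
ee_pos: [0.5588, 0.1819, 0.1165]
tcp_rot: [-3.134, -0.614, 1.745]
contact_force: [-0.4, 0.2, -0.6]
grip_width: 0.0596
gripper_force: 0.0
GOAL [ 0.0009  0.002  -0.0036] [-0.004 -0.003 -0.004] J [-0.14  0.47  1.72  0.61  1.24 -0.61]
GOAL [-0.0567  0.0026  0.0781] [-0.004 -0.003 -0.004] J [-0.14  0.47  1.72  0.61  1.24 -0.61]
[-0.144  0.471  1.722  0.614  1.241 -0.613]
base none
fixed jaw none
lever none
stone [array([557.1, 192.6]), array([28.1, 99. ]), np.float64(10.3)] z 0.0125 5278 pxbox [300 209  41 139]
```

```bash
python3 inch.py '[[0.06,-0.056,0.002,0.077,0,0,0],[0.06,-0.056,0.002,0.077,0,0,0],[0.06,-0.056,0.002,0.077,0,0,0],[0.06,-0.056,0.002,0.077,0,0,0],[0.06,-0.056,0.002,0.077,0,0,0]]'
python3 -c "
from h import *
goal([.5601,.181,.02],100.3,35)"
```

```text
time: 2.62
ee_pos: [0.5654, 0.1785, 0.0263]
tcp_rot: [3.138, -0.612, 1.75]
contact_force: [0.9, 0.7, 0.9]
grip_width: 0.0603
gripper_force: 0.0
GOAL [-0.0008 -0.0048  0.0071] [ 0.004 -0.001 -0.   ] J [-0.15  0.59  1.79  0.66  1.08 -0.74]
```

```bash
python3 inch.py '[[0.06,0,0,0,0,0,0],[0.06,0,0,0,0,0,0]]'
python3 -c "
from h import *
goal([.5601,.181,.02],100.3,35)"
```

```text
time: 2.78
ee_pos: [0.5663, 0.1789, 0.0275]
tcp_rot: [3.134, -0.611, 1.754]
contact_force: [-0.5, -0.5, 0.3]
grip_width: 0.0599
gripper_force: 0.0
GOAL [-0.0017 -0.0058  0.0079] [0.006 0.    0.003] J [-0.15  0.59  1.79  0.66  1.08 -0.74]
```

```bash
python3 inch.py '[[0.06,-0.002,-0.006,0.008,0,0,0],[0.06,-0.002,-0.006,0.008,0,0,0],[0.06,-0.002,-0.006,0.008,0,0,0]]'
python3 -c "
from h import *
goal([.5601,.181,.02],100.3,35)"
```

```text
time: 3.03
ee_pos: [0.5575, 0.1815, 0.0178]
tcp_rot: [3.139, -0.612, 1.751]
contact_force: [0.7, 0.1, -0.0]
grip_width: 0.0601
gripper_force: 0.0
GOAL [ 0.0005  0.0025 -0.0024] [ 0.002 -0.001  0.001] J [-0.15  0.59  1.82  0.67  1.06 -0.76]
```

```bash
for i in 1 2 3; do python3 inch.py '[[0.06,0,0,0,0,0,0]]' | sed -n 2,3p; done
```

```text
ee_pos: [0.5582, 0.1814, 0.0178]
tcp_rot: [3.138, -0.611, 1.752]
ee_pos: [0.5585, 0.1814, 0.0177]
tcp_rot: [3.138, -0.611, 1.752]
ee_pos: [0.5586, 0.1813, 0.0176]
tcp_rot: [3.138, -0.611, 1.752]
```

```bash
python3 inch.py '[[0.06,0.0017,0.001,-0.0025,0,0,0],[0.0,0.0017,0.001,-0.0025,0,0,0],[0.0,0.0017,0.001,-0.0025,0,0,0],[0.0,0.0017,0.001,-0.0025,0,0,0],[0.0,0.0017,0.001,-0.0025,0,0,0],[0.0,0.0017,0.001,-0.0025,0,0,0],[0.0,0.0017,0.001,-0.0025,0,0,0]]'
python3 -c "
from h import *
goal([.5601,.181,.14],100.3,35)"
```

```text
time: 3.87
ee_pos: [0.5597, 0.1812, 0.0209]
tcp_rot: [3.138, -0.611, 1.752]
contact_force: [0.2, -2.2, 5.8]
grip_width: 0.0259
gripper_force: 59.2
GOAL [ 0.0681  0.0008 -0.0977] [ 0.003 -0.     0.001] J [-0.15  0.59  1.81  0.67  1.07 -0.76]
```

```bash
python3 inch.py '[[0.0,0.017,0,-0.024,0,0,0],[0.0,0.034,0,-0.049,0,0,0],[0.0,0.051,0,-0.073,0,0,0],[0.0,0.068,0,-0.098,0,0,0],[0.0,0.068,0,-0.098,0,0,0]]'
python3 inch.py '[[0.0,0,0,0,0,-0.1,0],[0.0,0,0,0,0,-0.2,0],[0.0,0,0,0,0,-0.3,0],[0.0,0,0,0,0,-0.4,0],[0.0,0,0,0,0,-0.5,0],[0.0,0,0,0,0,-0.6,0],[0.0,0,0,0,0,-0.7,0],[0.0,0,0,0,0,-0.8,0]]'
python3 inch.py '[[0.0,0,0,0,0,-0.1,0],[0.0,0,0,0,0,-0.2,0],[0.0,0,0,0,0,-0.3,0],[0.0,0,0,0,0,-0.4,0],[0.0,0,0,0,0,-0.5,0],[0.0,0,0,0,0,-0.6,0],[0.0,0,0,0,0,-0.7,0],[0.0,0,0,0,0,-0.77,0]]'
python3 inch.py '[[0.0,0,0,0,0,0,0],[0.0,0,0,0,0,0,0],[0.0,0,0,0,0,0,0]]'
python3 - <<'E'
from h import *
goal([.5601,.181,.07],100.3,-55)
C=cam('scene');p,d=bot.grab_frame('scene');cv2.imwrite('pics/s2.png',p[80:320,130:450,::-1].repeat(2,0).repeat(2,1));np.save('pics/s2.npy',d)
E
```

```text
time: 4.28
ee_pos: [0.5618, 0.1812, 0.1448]
tcp_rot: [3.127, -0.61, 1.758]
contact_force: [0.4, -0.1, -0.7]
grip_width: 0.0259
gripper_force: 59.6
time: 4.95
ee_pos: [0.5587, 0.181, 0.1395]
tcp_rot: [3.139, 0.193, 1.75]
contact_force: [-0.3, -0.8, -1.6]
grip_width: 0.0257
gripper_force: 59.4
time: 5.62
ee_pos: [0.5582, 0.1821, 0.1374]
tcp_rot: [-3.14, 0.962, 1.753]
contact_force: [-0.4, -0.4, -1.6]
grip_width: 0.026
gripper_force: 59.5
time: 5.87
ee_pos: [0.5591, 0.1807, 0.1394]
tcp_rot: [3.139, 0.957, 1.747]
contact_force: [-0.2, 1.0, -0.4]
grip_width: 0.0259
gripper_force: 59.6
GOAL [0.0569 0.0009 0.0398] [ 0.    -0.003 -0.002] J [ 0.64  0.65  1.56 -0.82  1.52  0.76]
```

View pics/s2.png

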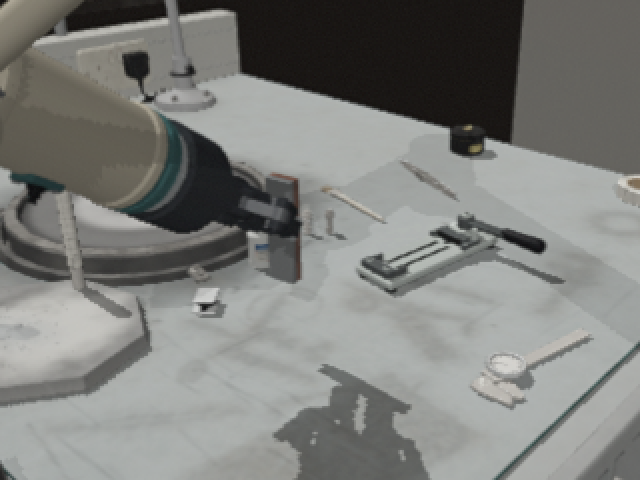

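The scene view shows the stone held upright, centred at about (283,228), with the base's slots and the lever clear. I'll check verticality and bottom height from the depth.

```bash
cat > vert.py <<'E'
from h import *
import sys
def vert(d):
    P=cloud(cam('scene'),d);s=bot.observe();e=s['ee_pos']
    m=np.zeros(d.shape,bool);m[160:235,262:282]=1
    q=P[m];q=q[(abs(q[:,0]-e[0])<.025)&(abs(q[:,1]-e[1])<.05)&(q[:,2]>.008)]
    z=q[:,2];c=np.median(q,0)
    for it in range(5):   # face plane y = a + b x + c z
        A=np.c_[np.ones(len(q)),q[:,0],q[:,2]];k=np.linalg.lstsq(A,q[:,1],rcond=None)[0];r=q[:,1]-A@k
        g=abs(r)<max(.0015,2*np.std(r));q=q[g]
    print('face tilt deg',np.degrees(np.arctan(k[2])),'yaw',np.degrees(np.arctan(k[1])),'n',len(q),'rms',r.std(),'z',q[:,2].min(),q[:,2].max(),'x',q[:,0].min(),q[:,0].max(),'y',np.median(q[:,1]))
if __name__=='__main__': vert(np.load(sys.argv[1]) if len(sys.argv)>1 else bot.grab_frame('scene')[1])
E
python3 vert.py pics/s2.npy
```

```text
face tilt deg -0.3176590440232615 yaw 12.541289573061714 n 411 rms 0.0012674404972082198 z 0.07686143830160923 0.17751395803120396 x 0.5345190734899687 0.5724268655885693 y 0.17258663674965782
```

```bash
python3 inch.py '[[0.0,0.012,0,0.008,0,0,0],[0.0,0.024,0,0.017,0,0,0],[0.0,0.036,0,0.025,0,0,0],[0.0,0.048,0,0.0336,0,0,0],[0.0,0.057,0,0.04,0,0,0],[0.0,0.057,0,0.04,0,0,0],[0.0,0.057,0,0.04,0,0,0],[0.0,0.057,0,0.04,0,0,0]]'
python3 inch.py '[[0.0,0,0,0,0,0,0],[0.0,0,0,0,0,0,0],[0.0,0,0,0,0,0,0]]'; python3 vert.py
```

```text
time: 6.58
ee_pos: [0.5596, 0.1809, 0.0702]
tcp_rot: [3.137, 0.959, 1.746]
contact_force: [0.1, -0.2, -0.9]
grip_width: 0.0256
gripper_force: 59.6
time: 6.83
ee_pos: [0.5595, 0.181, 0.0708]
tcp_rot: [3.135, 0.958, 1.745]
contact_force: [0.5, -0.0, -1.9]
grip_width: 0.026
gripper_force: 59.6
face tilt deg -0.35610543453751164 yaw 13.60906940305082 n 201 rms 0.002193779169022236 z 0.0427110898307839 0.10930476514285418 x 0.5347033686710307 0.5733566804618885 y 0.17242732272392686
```

```bash
python3 inch.py '[[0.0,0.002,0,0.0014,0,0,0],[0.0,0.004,0,0.0028,0,0,0],[0.0,0.0055,0,0.0037,0,0,0],[0.0,0.0055,0,0.0037,0,0,0],[0.0,0.0055,0,0.0037,0,0,0]]' | sed -n 2,4p
for i in 1 2; do python3 inch.py '[[0.0,0.0006,0,0.0004,0,0,0],[0.0,0.0006,0,0.0004,0,0,0],[0.0,0.0006,0,0.0004,0,0,0]]' | sed -n 2,4p;done
```

```text
ee_pos: [0.5592, 0.1809, 0.0633]
tcp_rot: [3.138, 0.959, 1.747]
contact_force: [-0.7, -0.1, -1.0]
ee_pos: [0.5593, 0.181, 0.0628]
tcp_rot: [3.137, 0.959, 1.746]
contact_force: [0.5, 0.4, -1.6]
ee_pos: [0.5594, 0.181, 0.0624]
tcp_rot: [3.137, 0.959, 1.746]
contact_force: [-1.2, 0.6, 0.7]
```

```bash
for i in 1 2 3; do python3 inch.py '[[0.0,0.0006,0,0.0004,0,0,0],[0.0,0.0006,0,0.0004,0,0,0],[0.0,0.0006,0,0.0004,0,0,0]]' | sed -n 2,4p;done
```

```text
ee_pos: [0.5595, 0.1809, 0.0624]
tcp_rot: [3.136, 0.96, 1.745]
contact_force: [-0.6, 1.1, 5.5]
ee_pos: [0.5595, 0.1808, 0.0624]
tcp_rot: [3.136, 0.961, 1.745]
contact_force: [-0.8, 0.7, 7.4]
ee_pos: [0.5596, 0.1806, 0.0623]
tcp_rot: [3.135, 0.962, 1.744]
contact_force: [-1.7, 2.2, 9.5]
```

```bash
python3 inch.py '[[0.0,-0.0008,0,-0.0006,0,0,0],[0.0,-0.0008,0,-0.0006,0,0,0],[0.032,-0.0008,0,-0.0006,0,0,0],[0.036,-0.0008,0,-0.0006,0,0,0],[0.05,-0.0008,0,-0.0006,0,0,0],[0.075,-0.0008,0,-0.0006,0,0,0],[0.075,-0.0008,0,-0.0006,0,0,0]]'
python3 vert.py
```

```text
time: 9.13
ee_pos: [0.5592, 0.181, 0.0605]
tcp_rot: [3.138, 0.958, 1.747]
contact_force: [0.5, -0.8, 0.3]
grip_width: 0.0711
gripper_force: 0.0
face tilt deg -1.5166925088305525 yaw 13.172804265596557 n 184 rms 0.0017275923802268752 z 0.06959925485168807 0.10079204186609321 x 0.5440647177032042 0.5733587239390733 y 0.17249855064964426
```

```bash
python3 inch.py '[[0.075,0,0,-0.02,0,0,0],[0.075,0,0,-0.05,0,0,0],[0.075,0,0,-0.09,0,0,0],[0.075,0,0,-0.12,0,0,0],[0.075,0,0,-0.12,0,0,0]]' | sed -n 2,4p
python3 inch.py '[[0.075,-0.1,0,-0.07,0,0.1,0],[0.075,-0.1,0,-0.07,0,0.2,0],[0.075,-0.1,0,-0.07,0,0.4,0],[0.075,-0.1,0,-0.07,0,0.4,0],[0.075,-0.1,0,-0.07,0,0.4,0]]'
cat > stand.py <<'E'
from h import *
P=cloud(cam('top'),bot.grab_frame('top')[1]).reshape(-1,3)
q=P[(abs(P[:,2]-.1)<.006)&(abs(P[:,0]-.56)<.04)&(abs(P[:,1]-.166)<.04)]
print(len(q),q.mean(0),cv2.minAreaRect((q[:,:2]*1000).astype(np.float32)))
E
python3 stand.py;python3 vert.py
```

```text
ee_pos: [0.5427, 0.2829, 0.1328]
tcp_rot: [3.125, 0.954, 1.74]
contact_force: [0.4, 0.6, 1.1]
time: 10.02
ee_pos: [0.5434, 0.2756, 0.2579]
tcp_rot: [3.126, 0.554, 1.738]
contact_force: [-0.0, -0.1, -0.8]
grip_width: 0.0752
gripper_force: 0.0
138 [0.56300812 0.1670998  0.09956738] ((563.1760864257812, 167.4117889404297), (27.551097869873047, 14.105688095092773), 9.811732292175293)
  return _methods._mean(a, axis=axis, dtype=dtype,
  ret = um.true_divide(
  ret = _var(a, axis=axis, dtype=dtype, out=out, ddof=ddof,
  arrmean = um.true_divide(arrmean, div, out=arrmean,
  ret = ret.dtype.type(ret / rcount)
Traceback (most recent call last):
  File "vert.py", line 12, in <module>
    if __name__=='__main__': vert(np.load(sys.argv[1]) if len(sys.argv)>1 else bot.grab_frame('scene')[1])
                             ~~~~^^^^^^^^^^^^^^^^^^^^^^^^^^^^^^^^^^^^^^^^^^^^^^^^^^^^^^^^^^^^^^^^^^^^^^^^^
  File "vert.py", line 11, in vert
    print('face tilt deg',np.degrees(np.arctan(k[2])),'yaw',np.degrees(np.arctan(k[1])),'n',len(q),'rms',r.std(),'z',q[:,2].min(),q[:,2].max(),'x',q[:,0].min(),q[:,0].max(),'y',np.median(q[:,1]))
                                                                                                                     ~~~~~~~~~~^^
ValueError: zero-size array to reduction operation minimum which has no identity
```

```bash
python3 -c "
from h import *
goal([.58,.0645,.25],100,65)"
```

```text
GOAL [-0.1816  0.0012  0.1156] [1.000e-03 1.694e+00 3.000e-03] J [ 0.63  0.47  1.32 -0.5   1.61  0.5 ]
```

```bash
python3 inch.py '[[0.075,-0.012,0,0.008,0,0.12,0],[0.075,-0.025,0,0.016,0,0.24,0],[0.075,-0.037,0,0.024,0,0.36,0],[0.075,-0.05,0,0.032,0,0.48,0],[0.075,-0.063,0,0.04,0,0.6,0],[0.075,-0.076,0,0.048,0,0.72,0],[0.075,-0.09,0.001,0.057,0,0.84,0],[0.075,-0.09,0.001,0.057,0,0.84,0]]'
python3 -c "
from h import *
goal([.58,.0645,.25],100,65)"
```

```text
time: 10.78
ee_pos: [0.5619, 0.1649, 0.2457]
tcp_rot: [-3.134, -0.281, 1.737]
contact_force: [0.6, 0.3, -0.7]
grip_width: 0.0746
gripper_force: 0.0
GOAL [-0.0968  0.001  -0.0324] [-0.002  0.853 -0.01 ] J [ 0.    0.3   1.51  0.28  1.4  -0.22]
```

```bash
python3 inch.py '[[0.075,-0.014,0,-0.005,0,0.12,-0.001],[0.075,-0.028,0,-0.01,0,0.24,-0.003],[0.075,-0.042,0,-0.014,0,0.36,-0.004],[0.075,-0.056,0,-0.018,0,0.48,-0.006],[0.075,-0.07,0,-0.023,0,0.6,-0.007],[0.075,-0.084,0,-0.028,0,0.72,-0.009],[0.075,-0.097,0.001,-0.032,0,0.853,-0.01],[0.075,-0.097,0.001,-0.032,0,0.853,-0.01]]'
python3 inch.py '[[0.075,0,0,0,0,0,0],[0.075,0,0,0,0,0,0]]' | sed -n 2,4p
python3 stand.py
python3 -c "
from h import *
goal([.5806,.0645,.104],100,65)"
```

```text
time: 11.45
ee_pos: [0.5803, 0.0696, 0.2464]
tcp_rot: [-3.121, -1.143, 1.735]
contact_force: [0.3, -0.7, -1.4]
grip_width: 0.0747
gripper_force: 0.0
ee_pos: [0.5798, 0.0738, 0.2533]
tcp_rot: [3.133, -1.136, 1.766]
contact_force: [0.3, 0.3, 1.3]
137 [0.56298727 0.16709639 0.09965221] ((563.0209350585938, 167.44960021972656), (27.44626808166504, 14.284294128417969), 9.55373477935791)
GOAL [-0.1406 -0.002   0.0548] [-0.01  -0.     0.012] J [-0.46  0.58  1.52  0.85  1.84 -0.78]
```

```bash
python3 inch.py '[[0.075,-0.035,0,0.013,0,0,0],[0.075,-0.07,0,0.027,0,0,0],[0.075,-0.105,0,0.041,0,0,0],[0.075,-0.14,-0.002,0.054,-0.01,0,0.01],[0.075,-0.14,-0.002,0.054,-0.01,0,0.01],[0.075,-0.14,-0.002,0.054,-0.01,0,0.01],[0.075,-0.14,-0.002,0.054,-0.01,0,0.01]]'
python3 inch.py '[[0.075,0,0,0,0,0,0],[0.075,0,0,0,0,0,0],[0.075,0,0,0,0,0,0]]' | sed -n 2,4p
python3 -c "
from h import *
goal([.5806,.0645,.104],100,65);goal([.5648,.1537,.062],100,65)"
```

```text
time: 12.25
ee_pos: [0.5823, 0.0635, 0.1081]
tcp_rot: [3.125, -1.134, 1.761]
contact_force: [0.2, 0.4, 0.7]
grip_width: 0.075
gripper_force: 0.0
ee_pos: [0.5822, 0.0624, 0.1072]
tcp_rot: [3.125, -1.132, 1.759]
contact_force: [-0.1, 0.0, -0.9]
GOAL [-0.0019 -0.0012  0.0035] [0.004 0.002 0.006] J [-0.48  0.75  1.62  0.81  1.65 -0.98]
GOAL [-0.0015 -0.0017  0.1033] [0.004 0.002 0.006] J [-0.48  0.75  1.62  0.81  1.65 -0.98]
```

```bash
python3 inch.py '[[0.07,0,0,0.025,0.004,0.002,0.006],[0.07,-0.0005,-0.001,0.05,0.004,0.002,0.006],[0.07,-0.001,-0.0015,0.07,0.004,0.002,0.006],[0.07,-0.0015,-0.002,0.085,0.004,0.002,0.006],[0.07,-0.0015,-0.002,0.095,0.004,0.002,0.006],[0.07,-0.0015,-0.002,0.095,0.004,0.002,0.006],[0.07,-0.0015,-0.002,0.095,0.004,0.002,0.006]]'
python3 inch.py '[[0.07,0,0,0,0,0,0],[0.07,0,0,0,0,0,0],[0.07,0,0,0,0,0,0],[0.07,0,0,0,0,0,0]]' | sed -n 2,4p
python3 -c "
from h import *
goal([.5648,.1537,.062],100,65)";python3 stand.py
```

```text
time: 13.08
ee_pos: [0.5654, 0.1463, 0.0642]
tcp_rot: [-3.135, -1.136, 1.74]
contact_force: [0.7, -0.9, -0.6]
grip_width: 0.0698
gripper_force: 0.0
ee_pos: [0.5657, 0.1455, 0.064]
tcp_rot: [-3.136, -1.136, 1.739]
contact_force: [0.4, 0.4, -0.5]
GOAL [0.0016 0.0006 0.0083] [ 0.    -0.002 -0.003] J [-0.37  0.77  1.74  0.89  1.51 -1.04]
136 [0.5630588  0.16708978 0.09977645] ((563.09130859375, 167.20245361328125), (27.531829833984375, 14.205986976623535), 10.210342407226562)
```

```bash
python3 inch.py '[[0.06,0.0015,0,0.008,0,0,-0.003],[0.06,0.0015,0,0.008,0,0,-0.003],[0.06,0.0015,0,0.008,0,0,-0.003],[0.04,0.0015,0,0.008,0,0,-0.003],[0.036,0.0015,0,0.008,0,0,-0.003],[0.032,0.0015,0,0.008,0,0,-0.003],[0.03,0.0015,0,0.008,0,0,-0.003],[0.028,0.0015,0,0.008,0,0,-0.003]]'
python3 stand.py
python3 inch.py '[[0.02,0,0,0,0,0,0],[0.0,0,0,0,0,0,0],[0.0,0,0,0,0,0,0],[0.0,0,0,0,0,0,0]]'
python3 stand.py
python3 -c "
from h import *
goal([.5648,.1537,.062],100,65);goal([.5648,.1537,.182],100,65)"
```

```text
time: 14.13
ee_pos: [0.564, 0.1539, 0.0619]
tcp_rot: [-3.141, -1.136, 1.745]
contact_force: [0.5, 0.2, 0.0]
grip_width: 0.0284
gripper_force: 1.2
138 [0.56193437 0.16742758 0.0996472 ] ((562.1250610351562, 167.86767578125), (27.976200103759766, 14.649301528930664), 11.347084999084473)
time: 14.52
ee_pos: [0.564, 0.1539, 0.062]
tcp_rot: [-3.141, -1.136, 1.746]
contact_force: [1.1, -0.9, 1.5]
grip_width: 0.0256
gripper_force: 59.9
138 [0.5619222  0.16787046 0.09985372] ((562.1273193359375, 168.25425720214844), (27.921363830566406, 14.533199310302734), 9.648719787597656)
GOAL [-0.0002  0.0008 -0.0003] [-0.001 -0.002  0.   ] J [-0.36  0.77  1.75  0.9   1.5  -1.05]
GOAL [ 0.1087  0.0007 -0.0508] [-0.001 -0.002  0.   ] J [-0.36  0.77  1.75  0.9   1.5  -1.05]
```

```bash
python3 inch.py '[[0.0,0.018,0,-0.008,0,0,0],[0.0,0.045,0,-0.021,0,0,0],[0.0,0.073,0,-0.034,0,0,0],[0.0,0.1,0,-0.047,0,0,0],[0.0,0.109,0,-0.051,0,0,0],[0.0,0.109,0,-0.051,0,0,0],[0.0,0.109,0,-0.051,0,0,0]]'
python3 -c "
from h import *
goal([.5779,-.0386,.14],83.5,-25)"
```

```text
time: 15.15
ee_pos: [0.5636, 0.1535, 0.1812]
tcp_rot: [-3.14, -1.134, 1.745]
contact_force: [-0.6, -0.5, -1.5]
grip_width: 0.0255
gripper_force: 59.8
GOAL [-0.1184 -0.0194 -0.1562] [-0.111 -1.559  0.301] J [-0.36  0.61  1.69  0.9   1.64 -0.87]
```

```bash
python3 inch.py '[[0.0,-0.008,-0.001,-0.011,-0.008,-0.11,0.021],[0.0,-0.017,-0.003,-0.022,-0.016,-0.22,0.042],[0.0,-0.025,-0.004,-0.033,-0.024,-0.33,0.064],[0.0,-0.033,-0.005,-0.044,-0.031,-0.44,0.085],[0.0,-0.042,-0.007,-0.055,-0.039,-0.55,0.106],[0.0,-0.05,-0.008,-0.066,-0.047,-0.66,0.127],[0.0,-0.059,-0.01,-0.078,-0.055,-0.78,0.15],[0.0,-0.059,-0.01,-0.078,-0.055,-0.78,0.15]]'
python3 -c "
from h import *
goal([.5779,-.0386,.14],83.5,-25)"
```

```text
time: 15.82
ee_pos: [0.5703, 0.0587, 0.1611]
tcp_rot: [-3.078, -0.347, 1.584]
contact_force: [-0.2, 1.3, -1.2]
grip_width: 0.0261
gripper_force: 59.7
GOAL [-0.0988  0.0055 -0.0136] [-0.055 -0.777  0.154] J [-0.22  0.38  1.62  0.33  1.3  -0.36]
```

```bash
python3 inch.py '[[0.0,-0.014,0.001,-0.002,-0.008,-0.11,0.022],[0.0,-0.028,0.002,-0.004,-0.016,-0.22,0.044],[0.0,-0.042,0.002,-0.006,-0.023,-0.33,0.066],[0.0,-0.056,0.003,-0.008,-0.031,-0.44,0.088],[0.0,-0.07,0.004,-0.01,-0.039,-0.55,0.11],[0.0,-0.085,0.005,-0.012,-0.047,-0.66,0.132],[0.0,-0.099,0.0055,-0.0136,-0.055,-0.777,0.154],[0.0,-0.099,0.0055,-0.0136,-0.055,-0.777,0.154]]' >/dev/null
python3 inch.py '[[0.0,0,0,0,0,0,0],[0.0,0,0,0,0,0,0],[0.0,0,0,0,0,0,0]]'
python3 -c "
from h import *
goal([.5779,-.0386,.14],83.5,-25);goal([.5779,-.0386,.07],83.5,-25)"
```

```text
time: 16.73
ee_pos: [0.5779, -0.0401, 0.1397]
tcp_rot: [-3.14, 0.43, 1.454]
contact_force: [-0.8, 0.0, -1.2]
grip_width: 0.0259
gripper_force: 59.7
GOAL [ 0.0012 -0.0001 -0.0009] [-0.003 -0.006 -0.003] J [ 0.06  0.42  1.64 -0.46  1.2   0.37]
GOAL [ 0.0304 -0.      0.0627] [-0.003 -0.006 -0.003] J [ 0.06  0.42  1.64 -0.46  1.2   0.37]
```

```bash
python3 inch.py '[[0.0,0.008,0,0.016,0,-0.006,0],[0.0,0.016,0,0.032,0,-0.006,0],[0.0,0.024,0,0.048,0,-0.006,0],[0.0,0.0304,0,0.0627,0,-0.006,0],[0.0,0.0304,0,0.0627,0,-0.006,0],[0.0,0.0304,0,0.0627,0,-0.006,0],[0.0,0.0304,0,0.0627,0,-0.006,0]]' | sed -n 2,4p
python3 inch.py '[[0.0,0,0,0,0,0,0],[0.0,0,0,0,0,0,0],[0.0,0,0,0,0,0,0]]'| sed -n 2,4p
python3 - <<'E'
from h import *
for n in('top','scene'):
    p,d=bot.grab_frame(n);np.save(f'pics/{n}3.npy',d);C=cam(n)
    c=proj(C,[[.577,-.05,.05]])[0].astype(int);print(c)
    a=p[c[1]-60:c[1]+60,c[0]-80:c[0]+80,::-1];cv2.imwrite(f'pics/{n}3.png',cv2.resize(a,None,fx=4,fy=4,interpolation=cv2.INTER_CUBIC))
a=[cv2.imread(f'pics/{n}3.png') for n in('top','scene')]
cv2.imwrite('pics/both3.png',cv2.resize(np.vstack(a),None,fx=.62,fy=.62))
E
```

```text
ee_pos: [0.5789, -0.039, 0.0715]
tcp_rot: [3.14, 0.438, 1.453]
contact_force: [0.5, -0.6, -0.1]
ee_pos: [0.5787, -0.0384, 0.0713]
tcp_rot: [3.14, 0.438, 1.454]
contact_force: [0.1, 0.6, -2.0]
[353 210]
[337 192]
```

View pics/both3.png

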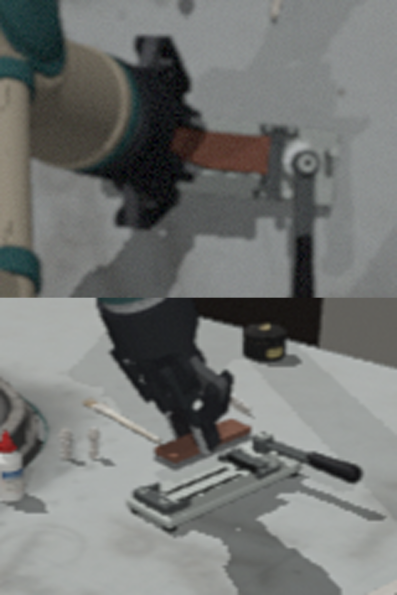

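The red side is now on top. The stone's free part shows in the upper panel at (175–270, 150), and in the lower panel it hangs level above the seat. I'll measure it against the holder.

```bash
cat > red.py <<'E'
from h import *
o=np.array([.5777,-.0499]);th=np.radians(-6.45);A=np.array([[np.cos(th),np.sin(th)],[-np.sin(th),np.cos(th)]])
for n in('top','scene'):
    p,d=bot.grab_frame(n);p=p.astype(int);P=cloud(cam(n),d)
    m=(p[...,0]>p[...,2]+25)&(p[...,0]>1.35*p[...,1])&(d>0)&(abs(P[...,0]-.577)<.05)&(abs(P[...,1]+.05)<.08)
    m=cv2.erode(m.astype(np.uint8),np.ones((1,1)))>0
    q=P[m];h=(q[:,:2]-o)@A.T
    k=np.linalg.lstsq(np.c_[np.ones(len(q)),h],q[:,2],rcond=None)[0];r=q[:,2]-np.c_[np.ones(len(q)),h]@k;g=abs(r)<.002
    k=np.linalg.lstsq(np.c_[np.ones(g.sum()),h[g]],q[g,2],rcond=None)[0];h=h[g]
    print(n,len(q),'z0',k[0].round(4),'slope deg x,y',np.degrees(k[1:]).round(2),'x',np.percentile(h[:,0],[1,99]).round(4),'y',np.percentile(h[:,1],[1,99]).round(4))
    f=h[(h[:,1]<-.005)&(h[:,1]>-.045)]
    for a,b in((-.045,-.03),(-.03,-.015),(-.015,0),(.02,.04)):
        s=h[(h[:,1]>a)&(h[:,1]<b)]
        if len(s)>8: print('  y',a,b,'x mid',((s[:,0].min()+s[:,0].max())/2).round(4),'w',np.ptp(s[:,0]).round(4))
E
python3 red.py
```

```text
top 428 z0 0.0641 slope deg x,y [-0.23  1.58] x [-0.0125  0.0119] y [-0.0482  0.0162]
  y -0.045 -0.03 x mid -0.0001 w 0.0241
  y -0.03 -0.015 x mid -0.0005 w 0.0247
  y -0.015 0 x mid -0.0006 w 0.0252
scene 172 z0 0.0629 slope deg x,y [-0.3  -0.47] x [-0.0185  0.0075] y [-0.0452  0.0489]
  y -0.045 -0.03 x mid -0.0043 w 0.0225
  y -0.03 -0.015 x mid -0.0076 w 0.0213
  y 0.02 0.04 x mid -0.0055 w 0.0262
```

Seen from the top camera, the stone is centred on the seat (x -0.4 mm, y about +1 mm) and level. I'll lower it.

```bash
python3 inch.py '[[0.0,0.0042,0,0.009,0,0,0],[0.0,0.0084,0,0.018,0,0,0],[0.0,0.011,0,0.0235,0,0,0],[0.0,0.0125,0,0.027,0,0,0],[0.0,0.0132,0,0.0285,0,0,0],[0.0,0.0132,0,0.0285,0,0,0],[0.0,0.0132,0,0.0285,0,0,0],[0.0,0.0132,0,0.0285,0,0,0]]'| sed -n 2,4p
for i in 1 2 3; do python3 inch.py '[[0.0,0.0004,0,0.0009,0,0,0],[0.0,0.0004,0,0.0009,0,0,0],[0.0,0.0004,0,0.0009,0,0,0]]' | sed -n 2,4p;done
```

```text
ee_pos: [0.5784, -0.0386, 0.0392]
tcp_rot: [3.141, 0.439, 1.454]
contact_force: [-0.4, -0.9, -1.7]
ee_pos: [0.5782, -0.0386, 0.0382]
tcp_rot: [3.141, 0.439, 1.454]
contact_force: [-0.5, -0.0, -1.2]
ee_pos: [0.5781, -0.0386, 0.0369]
tcp_rot: [-3.141, 0.439, 1.455]
contact_force: [0.8, -0.7, -1.7]
ee_pos: [0.5781, -0.0386, 0.0359]
tcp_rot: [-3.141, 0.439, 1.455]
contact_force: [0.3, -0.1, -1.0]
```

```bash
for i in 1 2 3 4; do python3 inch.py '[[0.0,0.0003,0,0.0007,0,0,0],[0.0,0.0003,0,0.0007,0,0,0],[0.0,0.0003,0,0.0007,0,0,0]]' | sed -n 2,4p;done; python3 red.py
```

```text
ee_pos: [0.5782, -0.0387, 0.0355]
tcp_rot: [-3.141, 0.439, 1.454]
contact_force: [-0.8, 0.9, 1.3]
ee_pos: [0.5782, -0.0387, 0.0355]
tcp_rot: [3.141, 0.439, 1.454]
contact_force: [-1.7, 2.3, 6.8]
ee_pos: [0.5782, -0.0387, 0.0355]
tcp_rot: [3.141, 0.44, 1.454]
contact_force: [-3.5, 2.3, 9.9]
ee_pos: [0.5782, -0.0387, 0.0354]
tcp_rot: [3.141, 0.44, 1.454]
contact_force: [-3.6, 3.2, 14.0]
top 401 z0 0.0278 slope deg x,y [ 0.26 -0.27] x [-0.0129  0.0116] y [-0.0492  0.0163]
  y -0.045 -0.03 x mid -0.0008 w 0.0249
  y -0.03 -0.015 x mid -0.0007 w 0.0248
  y -0.015 0 x mid -0.0003 w 0.0247
scene 180 z0 0.0272 slope deg x,y [-4.57 -0.17] x [-0.0167  0.0064] y [-0.0472  0.0488]
  y -0.045 -0.03 x mid -0.0048 w 0.0238
  y -0.03 -0.015 x mid -0.0094 w 0.0135
  y 0.02 0.04 x mid -0.0061 w 0.0174
```

The stone's top is at 27.8 mm (28 expected) and flat, so it is seated. I'll release it and retreat.

```bash
python3 inch.py '[[0.0,-0.0006,0,-0.0014,0,0,0],[0.0,-0.0006,0,-0.0014,0,0,0],[0.032,-0.0006,0,-0.0014,0,0,0],[0.04,-0.0006,0,-0.0014,0,0,0],[0.06,-0.0006,0,-0.0014,0,0,0],[0.06,-0.0006,0,-0.0014,0,0,0]]'
python3 inch.py '[[0.06,0,0,-0.015,0,0,0],[0.06,0,0,-0.04,0,0,0],[0.06,0,0,-0.08,0,0,0],[0.06,0,0,-0.12,0,0,0],[0.06,0,0,-0.16,0,0,0],[0.06,0,0,-0.16,0,0,0]]' | sed -n 2,4p
python3 red.py
python3 -c "
from h import *
print(bot.observe()['joint_pos'])"
```

```text
time: 20.78
ee_pos: [0.578, -0.0388, 0.034]
tcp_rot: [-3.141, 0.439, 1.455]
contact_force: [0.7, 0.3, 0.2]
grip_width: 0.06
gripper_force: 0.0
ee_pos: [0.5907, 0.0316, 0.1864]
tcp_rot: [3.126, 0.435, 1.451]
contact_force: [1.9, -0.0, 0.5]
top 679 z0 0.0279 slope deg x,y [ 0.37 -0.06] x [-0.0126  0.0122] y [-0.0487  0.0469]
  y -0.045 -0.03 x mid -0.0003 w 0.0247
  y -0.03 -0.015 x mid -0.0002 w 0.0247
  y -0.015 0 x mid -0.0003 w 0.0251
  y 0.02 0.04 x mid -0.001 w 0.0248
scene 252 z0 0.0278 slope deg x,y [ 1.47 -0.12] x [-0.0182  0.008 ] y [-0.0455  0.0479]
  y -0.045 -0.03 x mid -0.0047 w 0.0255
  y -0.03 -0.015 x mid -0.0049 w 0.0269
  y -0.015 0 x mid -0.0053 w 0.0256
  y 0.02 0.04 x mid -0.0059 w 0.0259
[ 0.17526135  0.42007337  1.53406481 -0.43119164  1.33976821  0.42391317]
```

The stone lies at x -0.4 mm, y about 0, flat, with the lever still open. Next I'll straddle the lever grip with the tool pointing down and its yaw following the lever.

```bash
python3 inch.py '[[0.05,-0.06,0.06,-0.02,0.1,0.2,0.5],[0.05,-0.06,0.06,-0.02,0.1,0.2,0.5],[0.05,-0.06,0.06,-0.02,0.1,0.2,0.5]]' | sed -n 2,3p
python3 -c "
from h import *
goal([.4822,-.130,.14],-2,0)"
```

```text
ee_pos: [0.6449, -0.0281, 0.2242]
tcp_rot: [3.072, 0.288, 1.084]
GOAL [-0.1353 -0.1048  0.121 ] [0.223 0.219 1.12 ] J [ 0.    0.44  1.33 -0.29  1.44  0.53]
```

```bash
python3 inch.py '[[0.05,-0.135,-0.105,0.121,0.223,0.219,1.12],[0.05,-0.135,-0.105,0.121,0.223,0.219,1.12],[0.05,-0.135,-0.105,0.121,0.223,0.219,1.12],[0.05,-0.135,-0.105,0.121,0.223,0.219,1.12],[0.05,-0.135,-0.105,0.121,0.223,0.219,1.12],[0.05,-0.135,-0.105,0.121,0.223,0.219,1.12],[0.05,-0.135,-0.105,0.121,0.223,0.219,1.12],[0.05,-0.135,-0.105,0.121,0.223,0.219,1.12]]' | sed -n 2,3p
python3 inch.py '[[0.05,0,0,0,0,0,0],[0.05,0,0,0,0,0,0]]' | sed -n 2,3p
cat > lev.py <<'E'
from h import *
H=np.array([.5685,-.132])
p,d=bot.grab_frame('top');P=cloud(cam('top'),d);z=P[...,2];r=np.hypot(P[...,0]-H[0],P[...,1]-H[1])
m=(z>.03)&(z<.047)&(r>.035)&(r<.115);q=P[m];c=np.median(q,0);v=c[:2]-H
print('lever dir',np.degrees(np.arctan2(v[1],v[0]))%360,'n',len(q),'c',c,'rmax',r[m].max())
E
python3 lev.py
python3 -c "
from h import *
goal([.4822,-.130,.14],-2,0);goal([.4822,-.130,.036],-2,0)"
```

```text
ee_pos: [0.4751, -0.1265, 0.1373]
tcp_rot: [3.12, 0.044, 0.12]
ee_pos: [0.4762, -0.1265, 0.1383]
tcp_rot: [3.117, 0.044, 0.129]
lever dir 171.7908292716899 n 212 c [ 0.52244853 -0.12535636  0.03569783] rmax 0.1148422648706599
GOAL [ 0.0049  0.0046 -0.0016] [0.028 0.041 0.166] J [-0.37  0.26  1.82 -0.05  1.09  1.09]
GOAL [0.0094 0.002  0.1023] [0.028 0.041 0.166] J [-0.37  0.26  1.82 -0.05  1.09  1.09]
```

```bash
python3 - <<'E'
from h import *
H=np.array([.5685,-.132])
d=np.load('pics/top3.npy')
P=cloud(cam('top'),d);im=cv2.imread('pics/top0.png').max(2)
for d in(np.load('pics/top0.npy'),np.load('pics/top3.npy')):
    P=cloud(cam('top'),d);z=P[...,2];r=np.hypot(P[...,0]-H[0],P[...,1]-H[1])
    for a,b in((.03,.05),(.055,.08),(.08,.105)):
        m=(z>.03)&(z<.047)&(r>a)&(r<b)&(P[...,0]<H[0]);q=P[m];print(a,b,q.mean(0),np.ptp(q[:,1]))
E
```

```text
0.03 0.05 [ 0.52870252 -0.12998085  0.03529611] 0.024303086567057375
0.055 0.08 [ 0.50118493 -0.12876759  0.03949898] 0.013554366475469884
0.08 0.105 [ 0.47563524 -0.12795153  0.04020041] 0.01721551666260457
0.03 0.05 [ 0.52849353 -0.12996516  0.03589737] 0.013417596835418627
0.055 0.08 [ 0.50121459 -0.12875757  0.03926876] 0.01358349139040528
0.08 0.105 [ 0.47575242 -0.12793799  0.04020069] 0.01741696105473585
```

```bash
python3 inch.py '[[0.05,0.005,0.004,-0.001,0.028,0.041,0.166],[0.05,0.005,0.004,-0.001,0.028,0.041,0.166],[0.05,0.005,0.004,-0.001,0.028,0.041,0.166],[0.05,0.005,0.004,-0.001,0.028,0.041,0.166]]' | sed -n 2,3p
python3 -c "
from h import *
goal([.4823,-.1288,.036],-2,0)"
```

```text
ee_pos: [0.4829, -0.1289, 0.14]
tcp_rot: [3.141, -0.001, -0.034]
GOAL [-7.00e-04 -1.00e-04  1.04e-01] [ 0.    -0.001  0.001] J [-0.4   0.25  1.83  0.    1.06  1.2 ]
```

```bash
python3 inch.py '[[0.05,0,0,0.035,0,0,0],[0.05,0,0,0.07,0,0,0],[0.05,0,0,0.09,0,0,0],[0.05,0,0,0.1,0,0,0],[0.05,0,0,0.104,0,0,0],[0.04,0,0,0.104,0,0,0],[0.032,0,0,0.104,0,0,0],[0.028,0,0,0.104,0,0,0]]'
python3 - <<'E'
from h import *
H=np.array([.5671,-.133]);R=.085;l0=178
s=bot.observe();e=s['ee_pos'][:2];print('now lever-dir of TCP',np.degrees(np.arctan2(*(e-H)[::-1])),np.hypot(*(e-H)),s['ee_pos'][2])
# arc relative to now, in tool axes at yaw -2 deg
Rt=Ro.from_euler('xyz',s['tcp_rot']).as_matrix()
for a in range(0,15):
    l=np.radians(l0+7*a);p=np.r_[H+R*np.array([np.cos(l),np.sin(l)]),.037]
    print(a,(Rt.T@(p-s['ee_pos'])).round(4),'rz',-round(np.radians(7*a),3))
E
```

```text
time: 23.52
ee_pos: [0.4843, -0.1295, 0.0374]
tcp_rot: [3.14, -0.004, -0.036]
contact_force: [0.4, -0.2, 0.4]
grip_width: 0.028
gripper_force: 0.0
now lever-dir of TCP 177.5700178421336 0.08285820878794659 0.037404390794659466
0 [-0.0021  0.0006  0.0004] rz -0.0
1 [-0.0015  0.011   0.0004] rz -0.122
2 [0.0004 0.0212 0.0004] rz -0.244
3 [0.0035 0.0311 0.0005] rz -0.367
4 [0.0079 0.0405 0.0005] rz -0.489
5 [0.0133 0.0494 0.0005] rz -0.611
6 [0.0198 0.0575 0.0006] rz -0.733
7 [0.0272 0.0647 0.0006] rz -0.855
8 [0.0354 0.071  0.0006] rz -0.977
9 [0.0444 0.0763 0.0007] rz -1.1
10 [0.0539 0.0804 0.0007] rz -1.222
11 [0.0638 0.0834 0.0008] rz -1.344
12 [0.0741 0.0851 0.0008] rz -1.466
13 [0.0844 0.0855 0.0009] rz -1.588
14 [0.0948 0.0847 0.0009] rz -1.71
```

```bash
python3 inch.py '[[0.028,-0.0015,0.011,0,0,0,-0.122],[0.028,0.0004,0.021,0,0,0,-0.244],[0.028,0.0035,0.031,0,0,0,-0.367],[0.028,0.008,0.0405,0,0,0,-0.489],[0.028,0.0133,0.0494,0,0,0,-0.611],[0.028,0.02,0.0575,0,0,0,-0.733],[0.028,0.027,0.0647,0,0,0,-0.855],[0.028,0.027,0.0647,0,0,0,-0.855]]'
python3 - <<'E'
from h import *
H=np.array([.5671,-.133]);R=.085
s=bot.observe();e=s['ee_pos'][:2];print('now lever-dir of TCP',np.degrees(np.arctan2(*(e-H)[::-1])),np.hypot(*(e-H)),s['joint_pos'])
Rt=Ro.from_euler('xyz',s['tcp_rot']).as_matrix()
for l in(234,241,248,255,260,264,267,270,273):
    w=np.radians(l);p=np.r_[H+R*np.array([np.cos(w),np.sin(w)]),.037]
    print(l,(Rt.T@(p-s['ee_pos'])).round(4),'rz',-round(np.radians(l-180)-s['tcp_rot'][2],3))
E
```

```text
time: 24.18
ee_pos: [0.5093, -0.1958, 0.0376]
tcp_rot: [3.137, -0.002, 0.819]
contact_force: [-0.0, 0.6, 0.2]
grip_width: 0.0281
gripper_force: 0.0
now lever-dir of TCP -132.5969658693097 0.0853405355046072 [-4.95389531e-01  4.27721801e-01  1.85809507e+00  1.68999132e-03
  8.51115819e-01  2.54939380e-01]
234 [0.001  0.0098 0.0006] rz -0.123
241 [0.0029 0.02   0.0007] rz -0.245
248 [0.006  0.0299 0.0007] rz -0.367
255 [0.0103 0.0393 0.0008] rz -0.49
260 [0.0141 0.0457 0.0008] rz -0.577
264 [0.0175 0.0505 0.0008] rz -0.647
267 [0.0203 0.054  0.0009] rz -0.699
270 [0.0232 0.0573 0.0009] rz -0.751
273 [0.0263 0.0605 0.0009] rz -0.804
```

```bash
python3 - <<'E'
from h import *
p,d=bot.grab_frame('scene');cv2.imwrite('pics/s5.png',cv2.resize(p[140:260,280:460,::-1],None,fx=4,fy=4,interpolation=cv2.INTER_CUBIC))
E
```

```text
(no output)
```

View pics/s5.png

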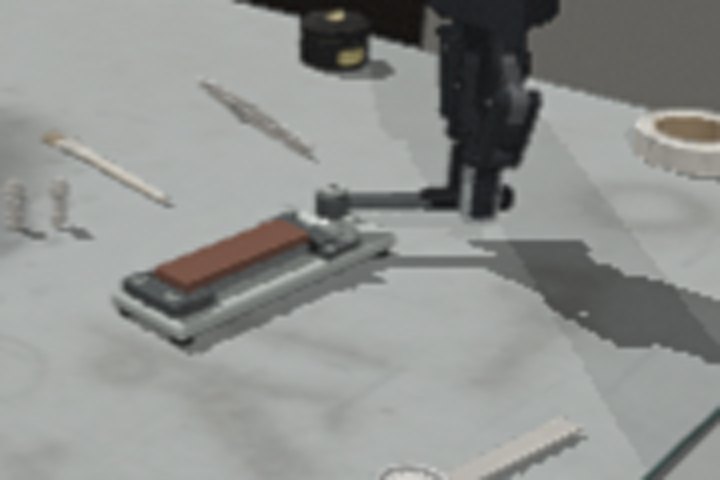

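The lever is being carried along: the hub is at (333,198), the grip is between the fingers at (480,195), and the stone sits between the jaws at (235,255). I'll continue to the stop.

```bash
python3 inch.py '[[0.028,0.001,0.01,0,0,0,-0.123],[0.028,0.003,0.02,0,0,0,-0.245],[0.028,0.006,0.03,0,0,0,-0.367],[0.028,0.0103,0.0393,0,0,0,-0.49],[0.028,0.014,0.0457,0,0,0,-0.577],[0.028,0.0175,0.0505,0,0,0,-0.647],[0.028,0.0203,0.054,0,0,0,-0.699],[0.028,0.0203,0.054,0,0,0,-0.699]]'
cat > arc.py <<'E'
from h import *
H=np.array([.5671,-.133]);R=.085
s=bot.observe();e=s['ee_pos'][:2];print('TCP dir',np.degrees(np.arctan2(*(e-H)[::-1]))%360,np.hypot(*(e-H)),s['contact_force'])
E
python3 arc.py
```

```text
time: 24.9
ee_pos: [0.5594, -0.2176, 0.037]
tcp_rot: [-3.14, 0.002, 1.517]
contact_force: [-3.8, -1.8, 2.0]
grip_width: 0.0281
gripper_force: 1.6
TCP dir 264.804414183209 0.08492837377118269 [-3.81136278 -1.80554743  1.98535742]
```

```bash
for i in 1 2 3; do python3 inch.py '[[0.028,0,0.003,0,0,0,0],[0.028,0,0.003,0,0,0,0],[0.028,0,0.003,0,0,0,0]]' | sed -n 2,6p; python3 arc.py; done
```

```text
ee_pos: [0.5616, -0.2176, 0.0369]
tcp_rot: [-3.14, 0.002, 1.515]
contact_force: [-5.1, -2.6, 1.1]
grip_width: 0.0279
gripper_force: 2.4
TCP dir 266.27807616984336 0.08482842716685503 [-5.14342573 -2.62989144  1.05295872]
ee_pos: [0.5632, -0.2178, 0.0368]
tcp_rot: [-3.137, 0.002, 1.516]
contact_force: [-7.8, -2.3, 2.5]
grip_width: 0.0281
gripper_force: 3.6
TCP dir 267.3817289619105 0.08486001762704225 [-7.76893724 -2.33214998  2.51109237]
ee_pos: [0.5635, -0.2178, 0.0366]
tcp_rot: [-3.131, 0.001, 1.517]
contact_force: [-12.3, -3.7, 5.5]
grip_width: 0.0279
gripper_force: 6.1
TCP dir 267.5505880713625 0.08484372556845317 [-12.34886838  -3.6864689    5.47664492]
```

```bash
python3 inch.py '[[0.028,0,0.004,0,0,0,0],[0.028,0,0.004,0,0,0,0],[0.028,0,0.004,0,0,0,0],[0.028,0,0.004,0,0,0,0]]' | sed -n 2,4p; python3 arc.py
python3 inch.py '[[0.03,0,-0.01,0,0,0,0],[0.04,0,-0.01,0,0,0,0],[0.05,0,-0.01,0,0,0,0],[0.05,0,-0.01,-0.03,0,0,0],[0.05,0,-0.01,-0.07,0,0,0],[0.05,-0.03,-0.09,-0.11,0,0,0],[0.05,-0.03,-0.13,-0.11,0,0,0],[0.05,-0.03,-0.13,-0.11,0,0,0]]' | sed -n 1,4p
python3 red.py
python3 - <<'E'
from h import *
p,d=bot.grab_frame('top');P=cloud(cam('top'),d);H=np.array([.5685,-.132])
z=P[...,2];r=np.hypot(P[...,0]-H[0],P[...,1]-H[1])
for a,b in((.03,.05),(.055,.08),(.08,.105)):
    m=(z>.03)&(z<.047)&(r>a)&(r<b);q=P[m].mean(0)-np.r_[H,0];print(m.sum(),q,np.degrees(np.arctan2(q[1],q[0]))%360)
cv2.imwrite('pics/t6.png',cv2.resize(p[110:290,250:470,::-1],None,fx=3,fy=3,interpolation=cv2.INTER_CUBIC))
E
```

```text
ee_pos: [0.5638, -0.2178, 0.0364]
tcp_rot: [-3.124, 0.001, 1.517]
contact_force: [-19.7, -5.5, 8.6]
TCP dir 267.76158057469974 0.0848522253047072 [-19.66454755  -5.50759326   8.61334861]
time: 26.65
ee_pos: [0.4491, -0.2407, 0.1468]
tcp_rot: [3.135, 0.003, 1.518]
contact_force: [-0.5, -1.0, -0.1]
top 697 z0 0.028 slope deg x,y [0.42 0.02] x [-0.0126  0.0125] y [-0.0448  0.0524]
  y -0.045 -0.03 x mid 0.0001 w 0.0254
  y -0.03 -0.015 x mid -0.0003 w 0.0247
  y -0.015 0 x mid -0.0004 w 0.0251
  y 0.02 0.04 x mid 0.0003 w 0.0261
scene 259 z0 0.028 slope deg x,y [ 2.35 -0.34] x [-0.0176  0.0076] y [-0.0428  0.0521]
  y -0.045 -0.03 x mid -0.0056 w 0.024
  y -0.03 -0.015 x mid -0.0047 w 0.0253
  y -0.015 0 x mid -0.0052 w 0.024
  y 0.02 0.04 x mid -0.0056 w 0.0262
93 [-0.00436254 -0.03323535  0.03526291] 262.5219821253246
132 [-0.00566188 -0.0466579   0.0378791 ] 263.0810543553114
135 [-0.0079191  -0.06466845  0.03866672] 263.0184924958477
```

View pics/t6.png

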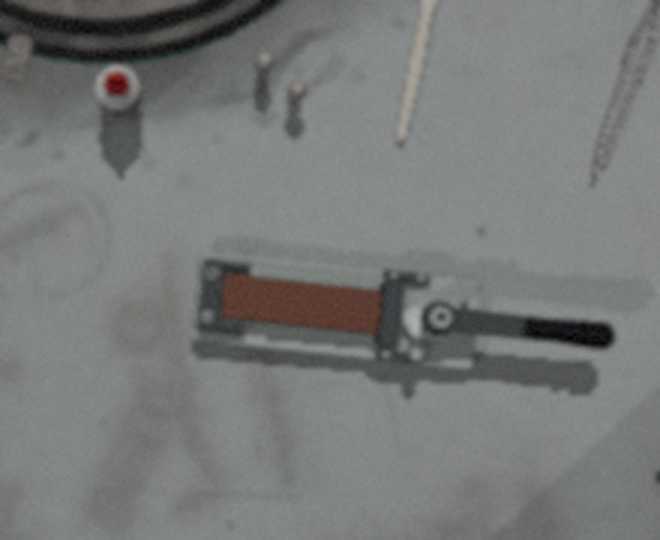

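The stone sits red side up against the fixed jaw at (222–380, 303). The lever points along the holder's -y from its hub at (440,318) to its tip at (610,335), and the bottle is upright at (117,88). The lever ran hard onto its stop, so I'm handing in.

```bash
python3 -c "
from plant import bot
print(bot.job_done())"
```

```text
the job is handed in; nothing more can be done
None
```

The job is handed in: the whetstone is turned over, lies flat in the holder about 3 mm towards the fixed jaw, and is clamped with the lever pushed onto its stop; the bottle is still standing, it took about 27 s of the 72 s, and the judge's verdict was not shown.

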